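Hang the bearing basket on the spring arm

TASK

Pick up the square steel basket by the wooden grip on its bail and hang it by its cross bar in the saddle at the end of the spring-balanced arm. The arm sinks under the weight: keep hold and follow it down until it carries the basket and has settled, and only then let go, so that it neither drops nor springs up. Leave the round pan where it stands.

Things in the scene. Friction and masses are not known exactly. Their poses are not given: they have to be found in the camera images.
- square_basket: Square steel basket, 80 x 80 mm, walls 45 mm high, a 62 mm ball bearing fixed in it; about 0.46 kg in all (0.39 to 0.55). Origin: centre of its underside; z up. A bail rises from its +y and -y walls to a cross bar along y; a stem on the bar's middle carries a wooden grip. A half turn makes no difference.
- square_bar (a point): Middle of the square basket's straight round cross bar, on its centre line, 125 mm above the underside and 80 mm above the walls. Bar 8 mm thick, along the basket's y, about 65 mm clear between the bail's two uprights. An 8 mm stem, 29 mm tall, rises from its middle to the grip.
- square_grip (a point): Centre of the square basket's wooden grip, a block 28 x 28 mm and 42 mm high with sides along the basket's x and y, 175 mm above the underside and 50 mm straight above the bar's centre.
- round_pan: Round steel pan, 82 mm across, 45 mm high, without a bail, also holding a bearing; a bystander. Origin: centre of its underside.
- stand: Fixed stand of the spring arm: foot 90 x 90 x 12 mm, post to 233 mm height. Origin: centre of the foot's underside. The arm points along the stand's -x axis. The arm's end must enter the bail below the bar: bring the basket in toward the post along the stand's +x with the bar above the saddle's lips, then lower it.
- saddle (a point): Floor of the saddle at the arm's end, 200 mm from the hinge, about 232 mm above the table unloaded. A trough 14 mm wide: shallow V floor 26 mm long along the arm, then flaring lips 18 mm high (40 mm apart at the top); its underside and the arm's are 17 mm below. The bar lies in it crosswise to the arm (basket's y along the stand's y, either way), its centre 4 to 5 mm above this point.
- swing_arm (a joint): Spring arm's hinge, rad. 0: unloaded, at its upper stop, sloping 0.11 rad up to its end; grows as the end sinks (20 mm per 0.1 rad), to 0.42. Damped spring, 3.5 N m/rad; about 0.6 N at the saddle starts it. Under the square basket it settles in about 0.5 s at 0.23 (0.17 to 0.28 by weight), the saddle 45 mm lower (35 to 56).

How it is judged:
By the outcome, as a careful person would: the job done as asked, in the order asked, and still so for the second after the job is handed in, with the robot touching nothing.
It also fails if it takes over 51 s, if anything falls off the work surface, if the arm or the gripper's body presses on something with over 40 N, if the wrist force passes 120 N, or if a joint passes its speed limit or range.

ROBOT

A 6-joint arm with a two-finger parallel gripper is mounted at the origin on a cart in front of the work surface, level with it; the furniture and walls round the work are solid. World frame = base frame: x ahead of the robot, y to its left, z up, the work surface at z = 0. Lengths are in m, angles in rad, forces in N, time in s.
With the tool pointing down it reaches from about 0.35 to 0.775 m from the base axis. Payload 5.5 kg.
Tool frame: the origin (TCP) lies on the centre line of the jaws, within the pads' length; the fingertips stand 14 mm ahead of it and the grasp point (between the pads) lies 5 mm behind it; z points along the fingers, y is the line along which they close (so a half turn about z gives the same grasp; the last joint's range is limited). The gripper opens to 85 mm and grips with 20 to 120 N. Pads are 22 mm wide; open, the fingers measure 114 mm over their backs; the gripper's body (76 mm by 85 mm) begins 54 mm behind the grasp point. The pads swing forward as they close: fully open they stand 13 mm farther back than shut.
Start: joints at [1.206, 0.313, 0.046, 1.304, 0, 1.431], TCP at [0.128, 0.561, 0.245] pointing down, gripper open.
Joint ranges: [-2.76, 2.76], [-0.86, 1.69], [-1.03, 1.26], [-2.2, 2.34], [-1.47, 1.5], [-3.14, 3.14]. Speed limits (rad/s): [2.57, 2.57, 3.14, 3.14, 3.14, 3.14].

INTERFACE

Orientations are given as a unit quaternion [x, y, z, w].
In Python, from workcell import ctrl gives the robot as it stands. The module is installed in compiled form; this text tells all that it offers.
- The arm moves only by the tool play_rows, never from a script. Its argument "commands" is a list that holds one entry, the list of rows, each a list of 7 numbers: the shift along the tool's x, y, z in mm, then the turn, a rotation vector about the tool's x, y, z in rad, then the opening, from 0 (shut) to 1 (fully open). A call has 1 to 20 rows; each row is the pose to reach, as a shift and turn from the pose commanded when the call began, along the tool's axes at that moment; what a row does not reach only later rows make up. A row lasts 1/12 s, in which the tool goes at most 41.7 mm and 7.16 degrees, less where a joint would pass 70% of its speed; a pose out of reach is approached as far as the arm can. A call with a gripper value outside its range is refused whole. The fingers move at their own pace and stop on an object; "newtons" is the grip in N (left out, the last holds). Time passes only in rows, so rows that repeat a pose let the fingers close. It gives the time, the measured TCP pose, the force, the opening and the grip force at its end, in the units of the state.
- ctrl.get_state(): the state, without advancing time (a new reading comes with each control period).
- ctrl.camera(name): name is "side" or "top" or "wrist"; returns the picture (420x560x3 uint8, red, green, blue); there is no depth.
- ctrl.camera_params(name): a dict with "fx", "fy", "cx", "cy" (pixels), "k1" (the pictures are not rectified: a ray, as slopes to the right and down, at radius r is drawn at 1 + k1 r^2 times it, then the intrinsics apply), "world_from_camera" (4x4, takes a point from camera to world coordinates). Camera axes: x right, y up, looking along -z (the intrinsics and any distortion apply to the point x, -y, -z); pixel columns grow to the right and rows downward; lengths in m; the calibration is good to about 2 mm. A picture is of the moment at which its call begins: read the wrist's pose just before it. camera_params takes no time and is no camera call; for the wrist camera it gives the pose at the moment of the call.
- ctrl.hand_in(): hands the job in; it is judged then, once.
Trained networks look in the newest picture that a camera, given by its name, has taken for a name from the list of things; names that differ only in an ending like _2 or _b are one class to them, and where a whole thing is asked for, a point or a joint stands for the part that bears it (a point fixed in the world has none). Each returns a list of dicts, best first, with "score" (0 to 1); they miss things now and then, are a little off and sometimes report something else, mostly with a low value. They report only what shows in the picture. A call takes as long as a camera call.
- ctrl.spot_in(label, camera): "position" ([column, row] in pixels, amid what is visible of it).
- ctrl.masks_of(label, camera): "mask" (420x560 bool, what is visible of it) and "position" ([column, row] in pixels, amid what is visible of it).
- ctrl.mark_of(label, camera): "position" ([column, row] in pixels: a listed point, or the origin of a listed thing).
The state is a dict: "clock": time; "qpos": joint angles; "dq": joint speeds; "joint_efforts": joint torques, N m; "eef_pos": TCP position; "orientation": TCP orientation; "contact_force": force on the tool from outside, world axes, zero at the start; "ft_torque": the same for the moment, N m; "width": opening from 0.0 (shut) to 1.0 (fully open); "grip_force": force on a finger pad.
Only numpy, scipy, OpenCV 4.12 (cv2) and the standard library are available. Lean on these libraries where they do the work, as an engineer would, in place of code of your own. Each camera call takes 0.05 s, during which the arm holds its last target. There are 200 camera calls.

## Working session

There is one attempt and no reset: what is moved stays moved. The work goes in short steps, Python scripts to look and compute and a tool call to move; the robot and the scene stay as the last step left them, time stands still between calls to the robot, and variables do not carry over. Pictures are saved under pics/ and viewed, at most 15 in all, crops included, and the job is handed in when it is done.

Besides the shell and the picture viewer there is one more tool, called as name([rows], argument=value, ...), one row to a line, values as JSON. play_rows: Moves the arm, as the interface text tells. Its arguments: {"type":"object","properties":{"commands":{"type":"array"},"newtons":{"type":"number"}},"required":["commands"]}

```bash
mkdir -p pics; cat > h.py <<'E'
import numpy as np, cv2
from scipy.optimize import least_squares
from scipy.spatial.transform import Rotation as R
from workcell import ctrl
def ray(name,px,P=None):
    P=P or ctrl.camera_params(name)
    K=np.array([[P['fx'],0,P['cx']],[0,P['fy'],P['cy']],[0,0,1]])
    u=cv2.undistortPoints(np.array([[px]],float),K,np.array([P['k1'],0,0,0,0.]))[0,0] if False else None
    d=np.array([(px[0]-P['cx'])/P['fx'],(px[1]-P['cy'])/P['fy']]);s=d.copy()
    for _ in range(30): s=d/(1+P['k1']*(s@s))
    M=np.array(P['world_from_camera']); v=M[:3,:3]@np.array([s[0],-s[1],-1]); return M[:3,3],v/np.linalg.norm(v)
def atz(name,px,z):
    o,v=ray(name,px); return o+v*(z-o[2])/v[2]
def tri(obs):
    A=np.zeros((3,3));b=np.zeros(3);rs=[ray(n,p) for n,p in obs]
    for o,v in rs:
        Q=np.eye(3)-np.outer(v,v);A+=Q;b+=Q@o
    x=np.linalg.solve(A,b); return x,[round(1e3*np.linalg.norm(np.cross(x-o,v)),1) for o,v in rs]
def proj(name,X):
    P=ctrl.camera_params(name);M=np.linalg.inv(np.array(P['world_from_camera']));c=M[:3,:3]@np.array(X)+M[:3,3]
    s=np.array([c[0],-c[1]])/-c[2];s=s*(1+P['k1']*(s@s));return np.array([P['fx']*s[0]+P['cx'],P['fy']*s[1]+P['cy']])
def save(name,fn):
    im=ctrl.camera(name);cv2.imwrite('pics/'+fn,im[:,:,::-1]);return im
E
sed -i '/undistortPoints/d;/K=np.array/d' h.py
python3 - <<'E'
from h import *
s=ctrl.get_state();print(s['clock'],s['eef_pos'],s['orientation'],s['width'])
ims=[]
for n in ['side','top','wrist']:
    ims.append(save(n,n+'0.png'))
    print(n,np.round(ctrl.camera_params(n)['world_from_camera'],3).tolist())
    for l in ['square_basket','square_bar','square_grip','round_pan','stand','saddle']:
        print(n,l,[(np.round(m['position'],1).tolist(),round(m['score'],2)) for m in ctrl.mark_of(l,n)[:3]])
cv2.imwrite('pics/all0.png',cv2.resize(np.vstack([np.hstack(ims[:2])]),(800,300))[:,:,::-1])
E
```

```text
0.0 [0.12802185 0.56008285 0.24442638] [ 1.12180377e-01  9.93687469e-01 -8.55980184e-04 -2.08904230e-04] 0.9976859909566133
side [[0.9, 0.161, -0.405, 0.137], [-0.435, 0.342, -0.833, -0.827], [0.004, 0.926, 0.378, 0.561], [0.0, 0.0, 0.0, 1.0]]
side square_basket [([219.7, 219.9], 0.71)]
side square_bar [([219.2, 188.2], 0.73)]
side square_grip [([217.3, 171.8], 0.96)]
side round_pan [([257.0, 279.4], 0.57)]
side stand [([376.9, 294.2], 0.85)]
side saddle [([311.8, 225.2], 0.56)]
top [[0.022, 0.986, -0.168, 0.378], [-1.0, 0.022, 0.002, 0.108], [0.006, 0.168, 0.986, 1.339], [0.0, 0.0, 0.0, 1.0]]
top square_basket [([176.6, 242.6], 0.6)]
top square_bar [([167.6, 240.1], 0.82)]
top square_grip [([166.8, 236.9], 0.76)]
top round_pan [([307.7, 252.7], 0.61)]
top stand [([369.4, 187.7], 0.91)]
top saddle [([396.8, 238.7], 0.84)]
wrist [[0.223, -0.926, -0.303, 0.05], [0.975, 0.213, 0.069, 0.579], [0.001, -0.311, 0.95, 0.374], [0.0, 0.0, 0.0, 1.0]]
wrist square_basket []
wrist square_bar []
wrist square_grip []
wrist round_pan []
wrist stand []
wrist saddle []
```

View pics/side0.png

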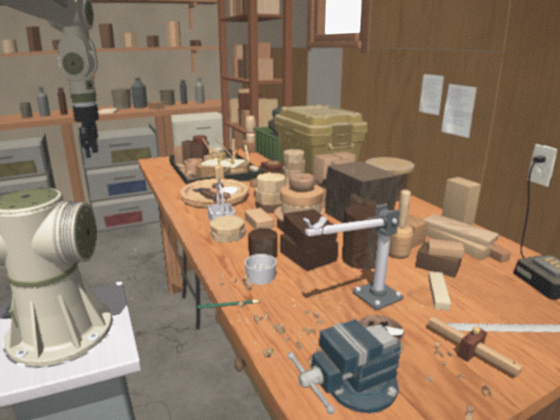

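View pics/top0.png

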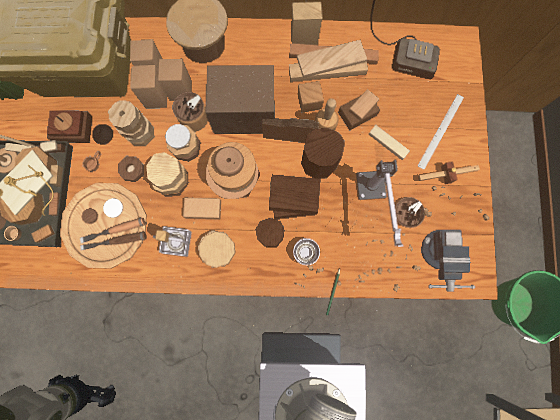

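```bash
python3 - <<'E'
from h import *
obs={'square_basket':([219.7,219.9],[176.6,242.6]),'square_bar':([219.2,188.2],[167.6,240.1]),'square_grip':([217.3,171.8],[166.8,236.9]),'round_pan':([257,279.4],[307.7,252.7]),'stand':([376.9,294.2],[369.4,187.7]),'saddle':([311.8,225.2],[396.8,238.7])}
for k,(a,b) in obs.items():
    x,e=tri([('side',a),('top',b)]);print(k,np.round(x,4),e)
im=[cv2.imread('pics/side0.png'),cv2.imread('pics/top0.png')]
c=np.hstack([cv2.resize(im[0][130:330,170:420],(500,400)),cv2.resize(im[1][120:320,110:210],(300,600))[:400]])
E
```

```text
square_basket [ 0.5075  0.433  -0.0022] [np.float64(0.8), np.float64(0.8)]
square_bar [0.5068 0.4299 0.1153] [np.float64(3.5), np.float64(3.5)]
square_grip [0.5047 0.4177 0.1769] [np.float64(1.2), np.float64(1.2)]
round_pan [ 0.4818  0.0213 -0.0052] [np.float64(4.8), np.float64(4.8)]
stand [ 0.7035 -0.1788  0.0024] [np.float64(5.7), np.float64(5.7)]
saddle [ 0.5082 -0.197   0.2335] [np.float64(0.2), np.float64(0.2)]
```

The side view shows the basket at about (221,212), the stand foot at (377,294) and the saddle at the arm's left end (312,226). The top view shows the basket at (173,240), the pan at (306,251) and the arm tip at (398,241). The detections agree with these. I'll move the wrist camera over the basket.

play_rows([
  [[-10, -3, -10, 0, 0, 0, 1], [-35, -10, -20, 0, 0, 0, 1], [-65, -20, -35, 0, 0, 0, 1], [-95, -28, -50, 0, 0, 0, 1], [-128, -37, -60, 0, 0, 0, 1], [-160, -46, -70, 0, 0, 0, 1], [-192, -55, -80, 0, 0, 0, 1], [-224, -64, -90, 0, 0, 0, 1], [-256, -73, -100, 0, 0, 0, 1], [-285, -82, -108, 0, 0, 0, 1], [-308, -88, -114, 0, 0, 0, 1], [-318, -91, -116, 0, 0, 0, 1], [-320, -91, -116, 0, 0, 0, 1], [-320, -91, -116, 0, 0, 0, 1]],
])

```text
clock: 2.22
eef_pos: [0.4202, 0.4001, 0.3614]
orientation: [0.113, 0.994, 0.0, -0.0]
contact_force: [-1.2, -0.0, 0.4]
width: 1.001
grip_force: 0.0
```

```bash
python3 - <<'E'
from h import *
s=ctrl.get_state();print(s['clock'],s['eef_pos'],s['orientation'],s['qpos'],s['contact_force'])
save('wrist','w1.png')
for l in ['square_basket','square_bar','square_grip']:
    m=ctrl.mark_of(l,'wrist')
    for k in m[:2]: print(l,np.round(k['position'],1),round(k['score'],2),np.round(atz('wrist',k['position'],{'square_basket':0,'square_bar':.125,'square_grip':.175}[l]),4))
E
```

```text
2.2167 [0.42023009 0.40008807 0.36138573] [ 1.12848331e-01  9.93612203e-01  1.38829688e-04 -1.57864978e-04] [6.22323543e-01 3.26682425e-01 3.46755190e-01 1.59091694e+00
 4.17720508e-04 8.48501998e-01] [-1.16338151 -0.01565118  0.4369318 ]
square_basket [305.5 210.4] 0.61 [0.5068 0.4298 0.    ]
square_bar [315.2 242.9] 0.92 [0.5093 0.4309 0.125 ]
square_grip [321.3 260.2] 0.74 [0.5082 0.4322 0.175 ]
```

View pics/w1.png

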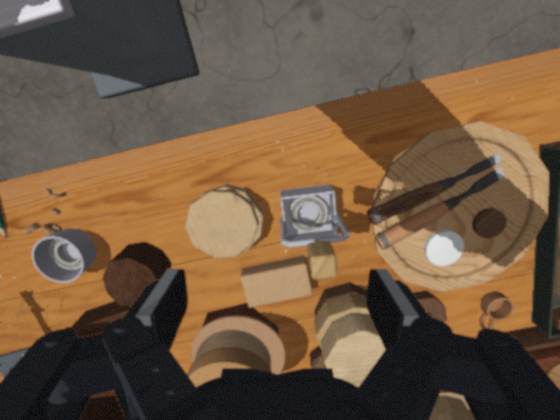

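The basket shows at (310,215), its grip at (321,260) and the bar near (315,243). I'll zoom in to find its yaw.

```bash
python3 - <<'E'
from h import *
im=cv2.imread('pics/w1.png')
c=cv2.resize(im[170:290,260:370],None,fx=5,fy=5,interpolation=cv2.INTER_CUBIC)
for y in (-8,0,10,20):
    pass
cv2.imwrite('pics/w1c.png',c)
m=ctrl.masks_of('square_basket','wrist')
if m:
    k=m[0]['mask'].astype(np.uint8);print(m[0]['score'],k.sum());cs,_=cv2.findContours(k,0,2);cs=max(cs,key=cv2.contourArea);print(cv2.approxPolyDP(cs,3,True)[:,0].tolist())
E
```

```text
0.79 4288
[[282, 190], [282, 244], [307, 247], [313, 278], [335, 276], [337, 263], [330, 244], [344, 240], [349, 233], [336, 211], [332, 189], [324, 185]]
```

View pics/w1c.png

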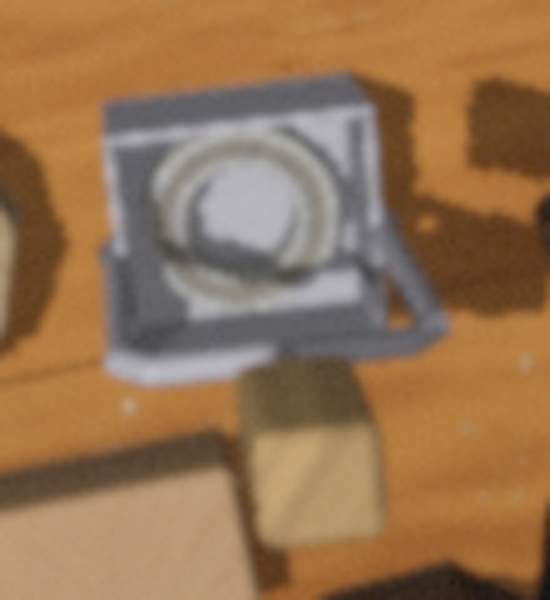

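The crop shows the bar from about (283,243) to (347,236), the nearer rim edge from (282,198) to (335,191), and the grip top from (312,278) to (336,276).

```bash
python3 - <<'E'
from h import *
f=lambda c:(260+c[0]/5,170+c[1]/5)
for nm,a,b,z in [('bar',(125,372),(425,342),.125),('rimtop',(108,140),(373,103),.045),('rimL',(108,140),(128,330),.045),('griptop',(262,545),(382,530),.196),('gripb',(250,440),(375,422),.196),('gripL',(250,440),(260,540),.196),('gripR',(375,422),(383,530),.196)]:
    A,B=atz('wrist',f(a),z),atz('wrist',f(b),z);d=B-A
    print(nm,np.round(A,4),np.round(B,4),round(np.linalg.norm(d)*1e3,1),'ang',round(np.degrees(np.arctan2(d[1],d[0])),1))
print(np.round(R.from_quat(ctrl.get_state()['orientation']).as_matrix(),3).tolist())
E
```

```text
bar [0.5029 0.3934 0.125 ] [0.5117 0.4689 0.125 ] 76.1 ang 83.4
rimtop [0.4647 0.3987 0.045 ] [0.4709 0.4767 0.045 ] 78.3 ang 85.5
rimL [0.4647 0.3987 0.045 ] [0.5251 0.3915 0.045 ] 60.8 ang -6.7
griptop [0.5169 0.4183 0.196 ] [0.519  0.4437 0.196 ] 25.5 ang 85.2
gripb [0.492  0.4205 0.196 ] [0.4937 0.4464 0.196 ] 26.0 ang 86.3
gripL [0.492  0.4205 0.196 ] [0.5156 0.4181 0.196 ] 23.7 ang -5.7
gripR [0.4937 0.4464 0.196 ] [0.519 0.444 0.196] 25.4 ang -5.6
[[-0.975, 0.221, -0.0], [0.221, 0.975, -0.0], [0.0, -0.0, -1.0]]
```

play_rows([
  [[-8, 5, 10, 0, 0, -0.02, 1], [-25, 16, 25, 0, 0, -0.05, 1], [-45, 29, 45, 0, 0, -0.08, 1], [-62, 40, 68, 0, 0, -0.11, 1], [-73, 47, 90, 0, 0, -0.134, 1], [-78, 50, 103, 0, 0, -0.134, 1], [-78, 50, 106, 0, 0, -0.134, 1], [-78, 50, 106, 0, 0, -0.134, 1]],
])

```text
clock: 3.13
eef_pos: [0.506, 0.4316, 0.2536]
orientation: [0.045, 0.999, -0.001, -0.001]
contact_force: [-0.5, -0.1, 0.0]
width: 1.003
grip_force: 0.0
```

```bash
python3 - <<'E'
from h import *
s=ctrl.get_state();print(s['clock'],s['eef_pos']);M=R.from_quat(s['orientation']).as_matrix();print(np.round(M,3).tolist())
save('wrist','w2.png')
for l,z in [('square_basket',0),('square_bar',.125),('square_grip',.175)]:
    for k in ctrl.mark_of(l,'wrist')[:2]:
        p=atz('wrist',k['position'],z);q=p-s['eef_pos'];print(l,np.round(k['position'],1),round(k['score'],2),np.round(p,4),'tool',np.round(M.T@q*1e3,1))
for k in ctrl.masks_of('square_grip','wrist')[:1]:
    cs,_=cv2.findContours(k['mask'].astype(np.uint8),0,2);print(k['score'],cv2.minAreaRect(max(cs,key=cv2.contourArea)))
E
```

```text
3.1333 [0.50604823 0.43160279 0.25359096]
[[-0.996, 0.091, -0.003], [0.091, 0.996, -0.002], [0.003, -0.002, -1.0]]
square_basket [272.4 181.4] 0.72 [0.5136 0.427  0.    ] tool [ -8.6  -3.4 253.6]
square_grip [276.  230.4] 0.82 [0.5108 0.4323 0.175 ] tool [-4.9  1.3 78.6]
0.68 ((275.0783386230469, 203.30130004882812), (98.05304718017578, 113.71753692626953), 0.9548412561416626)
```

View pics/w2.png

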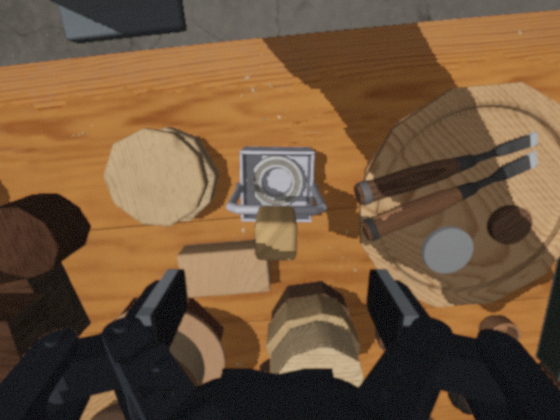

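play_rows([
  [[-3, 0, 8, 0, 0, 0, 1], [-3, 0, 25, 0, 0, 0, 1], [-3, 0, 45, 0, 0, 0, 1], [-3, 0, 62, 0, 0, 0, 1], [-3, 0, 75, 0, 0, 0, 1], [-3, 0, 81, 0, 0, 0, 1], [-3, 0, 82, 0, 0, 0, 1], [-3, 0, 82, 0, 0, 0, 0.6], [-3, 0, 82, 0, 0, 0, 0.3], [-3, 0, 82, 0, 0, 0, 0.2], [-3, 0, 82, 0, 0, 0, 0], [-3, 0, 82, 0, 0, 0, 0], [-3, 0, 82, 0, 0, 0, 0], [-3, 0, 82, 0, 0, 0, 0], [-3, 0, 82, 0, 0, 0, 0], [-3, 0, 82, 0, 0, 0, 0]],
], newtons=60)

```text
clock: 4.72
eef_pos: [0.5106, 0.4315, 0.1743]
orientation: [0.046, 0.999, 0.0, 0.001]
contact_force: [0.2, -2.5, 5.5]
width: 0.32
grip_force: 60.3
```

play_rows([
  [[0, 0, -3, 0, 0, 0, 0], [0, 0, -10, 0, 0, 0, 0], [0, 0, -22, 0, 0, 0, 0], [0, 0, -38, 0, 0, 0, 0], [0, 0, -57, 0, 0, 0, 0], [0, 0, -78, 0, 0, 0, 0], [0, 0, -100, 0, 0, 0, 0], [0, 0, -122, 0, 0, 0, 0], [0, 0, -143, 0, 0, 0, 0], [0, 0, -160, 0, 0, 0, 0], [0, 0, -173, 0, 0, 0, 0], [0, 0, -181, 0, 0, 0, 0], [0, 0, -185, 0, 0, 0, 0], [0, 0, -185, 0, 0, 0, 0]],
])

```text
clock: 5.88
eef_pos: [0.51, 0.4318, 0.3587]
orientation: [0.045, 0.999, 0.0, 0.0]
contact_force: [0.8, 0.2, -4.8]
width: 0.322
grip_force: 59.5
```

```bash
python3 - <<'E'
from h import *
s=ctrl.get_state();print(s['clock'],s['eef_pos'],s['contact_force'],s['width']);M=R.from_quat(s['orientation']).as_matrix();print(np.round(M,3).tolist())
save('top','t3.png');save('side','s3.png');save('wrist','w3.png')
z0=s['eef_pos'][2]
for n in ['wrist','side','top']:
  for l,z in [('square_basket',-.175),('square_bar',-.05),('square_grip',0)]:
    for k in ctrl.mark_of(l,n)[:1]:
        p=atz(n,k['position'],z+z0);q=p-s['eef_pos'];print(n,l,np.round(k['position'],1),round(k['score'],2),'tool',np.round(M.T@q*1e3,1))
for n in ['side','top']:
  for l in ['stand','saddle']:
    print(n,l,[(np.round(m['position'],1).tolist(),round(m['score'],2)) for m in ctrl.mark_of(l,n)[:2]])
a=cv2.imread('pics/s3.png');b=cv2.imread('pics/t3.png')
cv2.imwrite('pics/c3.png',np.hstack([cv2.resize(a[190:320,290:420],(390,390),interpolation=2),cv2.resize(b[140:270,335:465],(390,390),interpolation=2)]))
E
```

```text
5.8833 [0.51002258 0.43184446 0.35869328] [ 0.82618891  0.24559223 -4.81633568] 0.32153391126230657
[[-0.996, 0.09, 0.0], [0.09, 0.996, 0.001], [-0.0, 0.001, -1.0]]
wrist square_basket [277.8 191.6] 0.77 tool [  2.    1.1 175. ]
wrist square_bar [274.3 243.9] 0.86 tool [ 1.3 -1.3 50. ]
wrist square_grip [278.6 285.4] 0.87 tool [2.7 1.2 0. ]
side square_basket [216.5 170.2] 0.77 tool [  8.3 -18.3 175. ]
side square_bar [219.1 131.4] 0.77 tool [-8.6 -9.6 50. ]
side square_grip [218.7 117.7] 0.95 tool [ -1.3 -48.5  -0. ]
top square_basket [398.4 239. ] 0.7 tool [ -62.  -644.1  174.7]
top square_bar [161.  234.9] 0.71 tool [ 10.9 -36.2  50. ]
top square_grip [143.2 225.7] 0.97 tool [-1.2 -5.8 -0. ]
side stand []
side saddle [([313.3, 227.3], 0.63)]
top stand [([369.7, 186.3], 0.71)]
top saddle [([397.6, 236.6], 0.72)]
```

View pics/c3.png

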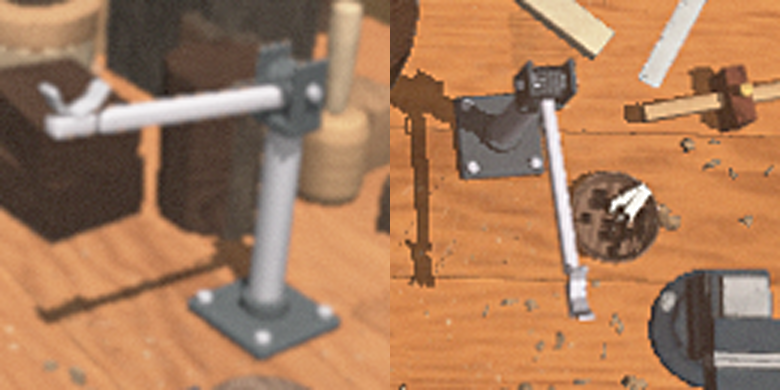

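The left (side) crop shows the saddle at about (75,110) and the hinge at about (290,95). The right (top) crop shows the arm running from the hinge at (548,105) to the saddle at about (578,290). Next I'll compute the arm's yaw and the saddle position.

```bash
python3 - <<'E'
from h import *
t=lambda x,y:(335+(x-390)/3,140+y/3); sd=lambda x,y:(290+x/3,190+y/3)
def ang(a,b):
    d=b-a;return np.round(a,4),np.round(b,4),round(1e3*np.linalg.norm(d)),round(np.degrees(np.arctan2(d[1],d[0])),1)
print('arm top',ang(atz('top',t(577,290),.235),atz('top',t(548,105),.215)))
print('arm top edges',ang(atz('top',t(573,265),.232),atz('top',t(549,110),.216)))
print('footbottom',ang(atz('top',t(463,178),.012),atz('top',t(541,176),.012)),'left',ang(atz('top',t(463,178),.012),atz('top',t(458,97),.012)))
for a,b in [((311.8,225.2),(396.8,238.7)),((313.3,227.3),(397.6,236.6)),((313.3,227.3),(396.8,238.7))]:
    x,e=tri([('side',a),('top',b)]);print(np.round(x,4),e)
print('side at .232',atz('side',(312.5,226.2),.232),'top at .232',atz('top',(397.2,237.6),.232))
print('hinge',tri([('side',sd(290,95)),('top',t(548,100))]))
for n in ('side','top'):
  for k in ctrl.masks_of('swing_arm',n)[:1]:
    cs,_=cv2.findContours(k['mask'].astype(np.uint8),0,2);c=max(cs,key=cv2.contourArea);print(n,k['score'],cv2.approxPolyDP(c,1.5,True)[:,0].tolist())
E
```

```text
arm top (array([ 0.5136, -0.1981,  0.235 ]), array([ 0.6842, -0.1812,  0.215 ]), 173, np.float64(5.7))
arm top edges (array([ 0.5359, -0.1959,  0.232 ]), array([ 0.6793, -0.1818,  0.216 ]), 145, np.float64(5.6))
footbottom (array([ 0.6575, -0.141 ,  0.012 ]), array([ 0.6616, -0.2242,  0.012 ]), 83, np.float64(-87.1)) left (array([ 0.6575, -0.141 ,  0.012 ]), array([ 0.7458, -0.1366,  0.012 ]), 88, np.float64(2.9))
[ 0.5082 -0.197   0.2335] [np.float64(0.2), np.float64(0.2)]
[ 0.5125 -0.1994  0.2295] [np.float64(2.1), np.float64(2.1)]
[ 0.5097 -0.1986  0.2291] [np.float64(0.8), np.float64(0.8)]
side at .232 [ 0.50852901 -0.19887824  0.232     ] top at .232 [ 0.51147068 -0.19857149  0.232     ]
hinge (array([ 0.69837661, -0.18877182,  0.20022043]), [np.float64(6.1), np.float64(6.1)])
side 0.87 [[387, 211], [383, 210], [377, 217], [369, 218], [365, 221], [331, 227], [323, 226], [324, 218], [313, 226], [305, 219], [304, 221], [308, 226], [306, 232], [308, 235], [318, 235], [383, 225], [386, 223]]
top 0.82 [[385, 162], [383, 165], [390, 200], [391, 224], [395, 243], [400, 245], [398, 239], [399, 230], [396, 227], [388, 176], [392, 170], [392, 164]]
```

play_rows([
  [[0, -5, 0, 0, 0, 0, 0], [1, -17, 1, 0, 0, -0.005, 0], [1, -37, 2, 0, 0, -0.01, 0], [2, -65, 3, 0, 0, -0.02, 0], [3, -97, 4, 0, 0, -0.03, 0], [4, -131, 5, 0, 0, -0.04, 0], [5, -165, 6, 0, 0, -0.05, 0], [6, -199, 8, 0, 0, -0.06, 0], [7, -233, 9, 0, 0, -0.07, 0], [8, -267, 10, 0, 0, -0.08, 0], [9, -301, 11, 0, 0, -0.09, 0], [11, -335, 12, 0, 0, -0.1, 0], [12, -369, 14, 0, 0, -0.11, 0], [13, -403, 15, 0, 0, -0.12, 0], [14, -437, 16, 0, 0, -0.13, 0], [15, -471, 18, 0, 0, -0.14, 0], [16, -505, 19, 0, 0, -0.15, 0], [18, -535, 20, 0, 0, -0.16, 0], [19, -557, 20, 0, 0, -0.17, 0], [20, -570, 20, 0, 0, -0.175, 0]],
])

```text
clock: 8.45
eef_pos: [0.4376, -0.1368, 0.3384]
orientation: [-0.041, 0.999, -0.001, 0.0]
contact_force: [0.0, -0.1, -4.6]
width: 0.321
grip_force: 60.0
```

```bash
python3 - <<'E'
from h import *
s=ctrl.get_state();print(s['clock'],s['eef_pos'],s['contact_force'],s['width'],s['dq']);M=R.from_quat(s['orientation']).as_matrix();print(np.round(M,3).tolist())
save('wrist','w4.png')
for l,z in [('square_bar',s['eef_pos'][2]-.0495),('saddle',.232),('stand',0)]:
    for k in ctrl.mark_of(l,'wrist')[:1]:
        p=atz('wrist',k['position'],z);q=p-s['eef_pos'];print(l,np.round(k['position'],1),round(k['score'],2),np.round(p,4),'tool',np.round(M.T@q*1e3,1))
E
```

```text
8.45 [ 0.4375527  -0.13682403  0.33841155] [ 0.0445557  -0.12250187 -4.61250834] 0.32096619072472793 [-0.30402282  0.03258723  0.03683252  0.01169498  0.02227641 -0.35727371]
[[-0.997, -0.082, 0.001], [-0.082, 0.997, -0.001], [-0.0, -0.001, -1.0]]
square_bar [275.8 243.7] 0.97 [ 0.4372 -0.1362  0.2889] tool [ 0.3  0.7 49.5]
saddle [194.2 285.6] 0.72 [ 0.5076 -0.1995  0.232 ] tool [-64.7 -68.1 106.5]
```

View pics/w4.png

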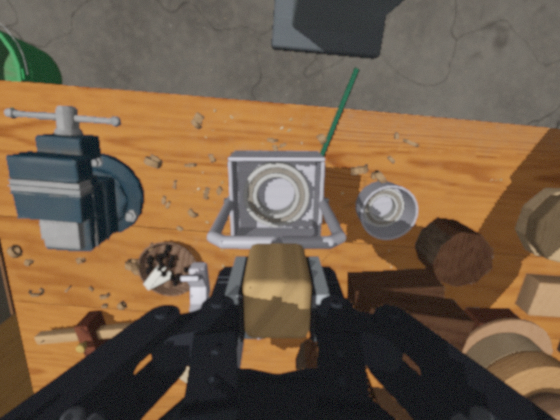

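The wrist view shows the basket held square to the tool, with the bar from (212,240) to (342,240). The saddle is at (195,280), still to the side.

play_rows([
  [[1, -13, 1, 0, 0, 0, 0], [2, -28, 3, 0, 0, 0, 0], [4, -43, 5, 0, 0, 0, 0], [5, -56, 7, 0, 0, 0, 0], [6, -64, 8, 0, 0, 0, 0], [6, -67, 8, 0, 0, 0, 0], [6, -67, 8, 0, 0, 0, 0], [6, -67, 8, 0, 0, 0, 0], [6, -67, 8, 0, 0, 0, 0]],
])

```text
clock: 9.4
eef_pos: [0.4381, -0.2009, 0.3304]
orientation: [-0.042, 0.999, 0.0, 0.0]
contact_force: [0.8, -0.3, -4.0]
width: 0.325
grip_force: 60.3
```

```bash
python3 - <<'E'
from h import *
s=ctrl.get_state();print(s['clock'],s['eef_pos'],s['contact_force']);M=R.from_quat(s['orientation']).as_matrix();print(np.round(M,3).tolist())
for n in ('wrist','side','top'): save(n,n+'5.png')
for n in ('wrist','side','top'):
  for l,z in [('square_bar',s['eef_pos'][2]-.0495),('saddle',.232)]:
    for k in ctrl.mark_of(l,n)[:1]:
        p=atz(n,k['position'],z);q=p-s['eef_pos'];print(n,l,np.round(k['position'],1),round(k['score'],2),np.round(p,4),'tool',np.round(M.T@q*1e3,1))
a=cv2.imread('pics/side5.png');b=cv2.imread('pics/wrist5.png')
cv2.imwrite('pics/c5.png',np.hstack([cv2.resize(a[150:290,250:390],(400,400),interpolation=2),cv2.resize(b[210:350,210:350],(400,400),interpolation=2)]))
E
```

```text
9.4 [ 0.4380907  -0.20087107  0.33041438] [ 0.81294707 -0.27877598 -3.97016967]
[[-0.996, -0.085, 0.0], [-0.085, 0.996, 0.0], [-0.0, 0.0, -1.0]]
wrist square_bar [274.4 242.8] 0.63 [ 0.4371 -0.2018  0.2809] tool [ 1.1 -0.8 49.5]
side square_bar [280.2 209.4] 0.61 [ 0.4367 -0.2015  0.2809] tool [ 1.4 -0.5 49.5]
side saddle [310.6 225.8] 0.63 [ 0.5061 -0.1956  0.232 ] tool [-68.2  -0.6  98.4]
top square_bar [406.8 267.3] 0.75 [ 0.4321 -0.2076  0.2809] tool [ 6.5 -6.2 49.5]
top saddle [396.1 233.3] 0.56 [ 0.5227 -0.1959  0.232 ] tool [-84.7  -2.3  98.4]
```

View pics/c5.png

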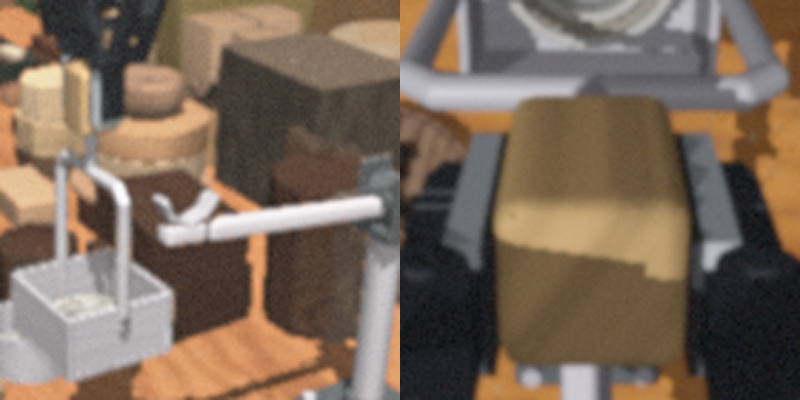

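The side crop shows the bail's open side facing the saddle, with the bar about 18 mm above the lips. The wrist crop shows the arm's end at (585,375), centred between the fingers. I'll bring the basket in along stand +x.

play_rows([
  [[-3, 0, 1, 0, 0, 0, 0], [-9, 0, 4, 0, 0, 0, 0], [-17, 0, 7, 0, 0, 0, 0], [-26, 0, 9, 0, 0, 0, 0], [-36, 0, 10, 0, 0, 0, 0], [-46, 0, 10, 0, 0, 0, 0], [-56, 0, 10, 0, 0, 0, 0], [-64, 0, 10, 0, 0, 0, 0], [-69, 0, 10, 0, 0, 0, 0], [-71, 0, 10, 0, 0, 0, 0], [-71, 0, 10, 0, 0, 0, 0], [-71, 0, 10, 0, 0, 0, 0]],
])

```text
clock: 10.85
eef_pos: [0.5087, -0.1955, 0.3202]
orientation: [-0.042, 0.999, 0.0, -0.0]
contact_force: [-0.9, -0.4, -4.4]
width: 0.319
grip_force: 60.4
```

```bash
python3 - <<'E'
from h import *
s=ctrl.get_state();print(s['clock'],s['eef_pos'],s['contact_force']);M=R.from_quat(s['orientation']).as_matrix()
for n in ('wrist','side'): save(n,n+'6.png')
for n in ('wrist','side'):
  for l,z in [('square_bar',s['eef_pos'][2]-.0495),('saddle',.232)]:
    for k in ctrl.mark_of(l,n)[:1]:
        p=atz(n,k['position'],z);q=p-s['eef_pos'];print(n,l,np.round(k['position'],1),round(k['score'],2),np.round(p,4),'tool',np.round(M.T@q*1e3,1))
a=cv2.imread('pics/side6.png');b=cv2.imread('pics/wrist6.png')
cv2.imwrite('pics/c6.png',np.hstack([cv2.resize(a[165:265,270:370],(400,400),interpolation=2),cv2.resize(b[190:330,210:350],(400,400),interpolation=2)]))
E
```

```text
10.85 [ 0.50868436 -0.19548836  0.32023943] [-0.93627245 -0.39462344 -4.37014939]
wrist square_bar [274.8 244.2] 0.87 [ 0.5084 -0.1959  0.2707] tool [ 0.3 -0.4 49.5]
wrist saddle [267.7 222. ] 0.8 [ 0.5086 -0.2014  0.232 ] tool [ 0.6 -5.9 88.2]
side square_bar [315.6 211.9] 0.82 [ 0.5026 -0.2185  0.2707] tool [  8.  -22.4  49.5]
side saddle [313.3 226.4] 0.91 [ 0.5095 -0.2004  0.232 ] tool [-0.4 -5.  88.2]
```

View pics/c6.png

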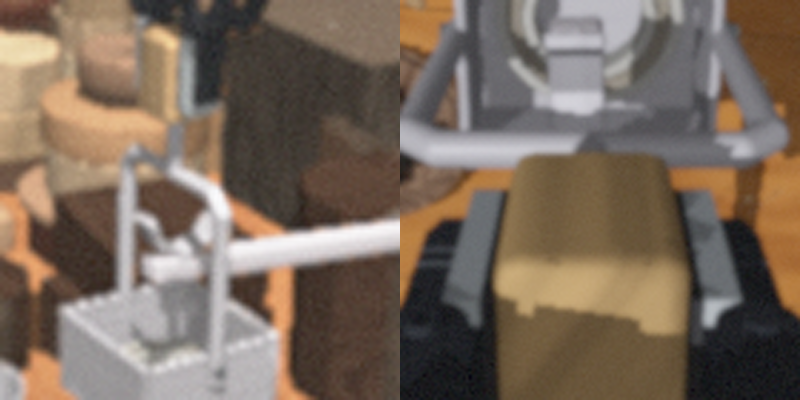

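The bar sits above the saddle, between the lips lengthwise. The arm's end is inside the bail, about 5 mm to the -y side of the bar's middle. I'll centre it and lower.

play_rows([
  [[0, -2, 1, 0, 0, 0, 0], [0, -4, 3, 0, 0, 0, 0], [0, -5, 6, 0, 0, 0, 0], [0, -5, 10, 0, 0, 0, 0], [0, -5, 14, 0, 0, 0, 0], [0, -5, 18, 0, 0, 0, 0], [0, -5, 22, 0, 0, 0, 0], [0, -5, 25, 0, 0, 0, 0], [0, -5, 28, 0, 0, 0, 0], [0, -5, 31, 0, 0, 0, 0], [0, -5, 34, 0, 0, 0, 0], [0, -5, 37, 0, 0, 0, 0], [0, -5, 40, 0, 0, 0, 0], [0, -5, 43, 0, 0, 0, 0], [0, -5, 46, 0, 0, 0, 0], [0, -5, 48, 0, 0, 0, 0], [0, -5, 50, 0, 0, 0, 0], [0, -5, 50, 0, 0, 0, 0], [0, -5, 50, 0, 0, 0, 0], [0, -5, 50, 0, 0, 0, 0]],
])

```text
clock: 12.82
eef_pos: [0.5093, -0.2006, 0.2704]
orientation: [-0.042, 0.999, -0.0, 0.0]
contact_force: [0.2, -0.1, -2.0]
width: 0.319
grip_force: 60.6
```

```bash
python3 - <<'E'
from h import *
f=[]
for i in range(3):
    save('side','side7_%d.png'%i);s=ctrl.get_state();f.append(s['contact_force'])
print(s['clock'],s['eef_pos'],np.round(f,2).tolist(),s['ft_torque'])
save('wrist','wrist7.png')
a=cv2.imread('pics/side7_2.png');b=cv2.imread('pics/wrist7.png')
cv2.imwrite('pics/c7.png',np.hstack([cv2.resize(a[165:265,270:370],(400,400),interpolation=2),cv2.resize(b[190:330,210:350],(400,400),interpolation=2)]))
E
```

```text
12.9667 [ 0.50927826 -0.2005693   0.27044141] [[0.3, -0.52, -2.25], [-0.23, -0.04, -1.71], [-0.6, -0.8, -2.14]] [-0.07424879 -0.00752137  0.03741364]
```

View pics/c7.png

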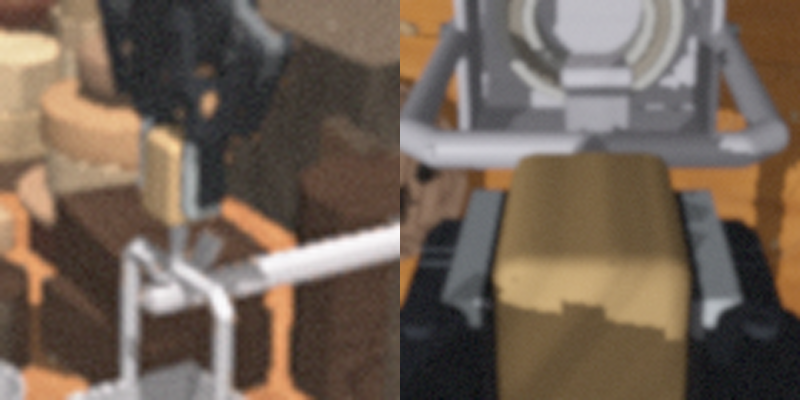

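The bar lies between the saddle's lips, the arm has started to sink, and the saddle now carries about half the weight. I'll keep following it down.

play_rows([
  [[0, 0, 2, 0, 0, 0, 0], [0, 0, 4, 0, 0, 0, 0], [0, 0, 7, 0, 0, 0, 0], [0, 0, 10, 0, 0, 0, 0], [0, 0, 13, 0, 0, 0, 0], [0, 0, 16, 0, 0, 0, 0], [0, 0, 18, 0, 0, 0, 0], [0, 0, 20, 0, 0, 0, 0], [0, 0, 21, 0, 0, 0, 0], [0, 0, 22, 0, 0, 0, 0], [0, 0, 22, 0, 0, 0, 0], [0, 0, 22, 0, 0, 0, 0], [0, 0, 22, 0, 0, 0, 0], [0, 0, 22, 0, 0, 0, 0], [0, 0, 22, 0, 0, 0, 0]],
])

```text
clock: 14.27
eef_pos: [0.5094, -0.2005, 0.2484]
orientation: [-0.042, 0.999, 0.0, 0.0]
contact_force: [0.2, -0.3, -1.1]
width: 0.32
grip_force: 60.9
```

```bash
python3 - <<'E'
from h import *
f=[]
for i in range(12):
    ctrl.camera('side');s=ctrl.get_state();f.append(s['contact_force'])
print(s['clock'],s['eef_pos'],np.mean(f,0),np.std(f,0),s['ft_torque'])
E
```

```text
14.8667 [ 0.50934777 -0.20051635  0.24829951] [ 0.98652159  0.07142645 -0.18429104] [0.55989261 0.38158897 0.42857859] [ 0.02257676 -0.3218557  -0.00829036]
```

play_rows([
  [[0, 0, 1, 0, 0, 0, 0], [0, 0, 2, 0, 0, 0, 0], [0, 0, 2, 0, 0, 0, 0], [0, 0, 2, 0, 0, 0, 0], [0, 0, 2, 0, 0, 0, 0], [0, 0, 2, 0, 0, 0, 0], [0, 0, 2, 0, 0, 0, 0], [0, 0, 2, 0, 0, 0, 0]],
], newtons=20)

```text
clock: 15.53
eef_pos: [0.5094, -0.2005, 0.2463]
orientation: [-0.042, 0.999, 0.0, 0.0]
contact_force: [1.4, -0.3, 0.2]
width: 0.319
grip_force: 61.0
```

```bash
python3 - <<'E'
from h import *
f=[]
for i in range(12):
    im=save('side','side8.png') if i==11 else ctrl.camera('side');s=ctrl.get_state();f.append(s['contact_force'])
print(s['clock'],s['eef_pos'],np.mean(f,0),np.std(f,0),s['grip_force'])
a=cv2.imread('pics/side8.png')
cv2.imwrite('pics/c8.png',cv2.resize(a[165:265,270:370],(500,500),interpolation=2))
E
```

```text
16.1333 [ 0.5093141  -0.20052228  0.24628451] [ 2.34699705e+00  3.51533639e-01 -1.79932775e-03] [0.6726368  0.38645113 0.39008017] 60.97982883453369
```

View pics/c8.png

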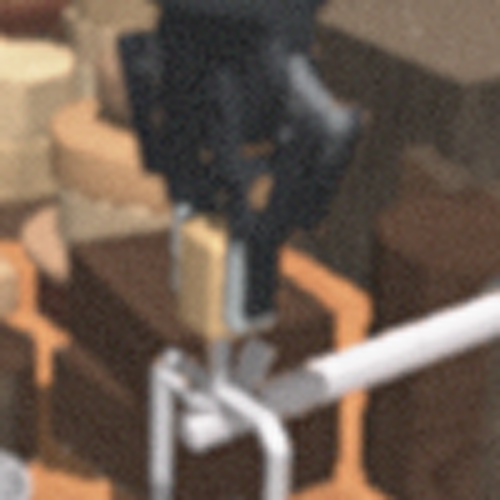

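Vertical force is now about zero, but +x force has built up to 2.3 N, so the bar is pressing slightly against the outer side of the V. I'll relieve that before letting go.

play_rows([
  [[-1, 0, 0, 0, 0, 0, 0], [-2, 0, 0, 0, 0, 0, 0], [-2, 0, 0, 0, 0, 0, 0], [-2, 0, 0, 0, 0, 0, 0], [-2, 0, 0, 0, 0, 0, 0], [-2, 0, 0, 0, 0, 0, 0]],
], newtons=20)

```text
clock: 16.63
eef_pos: [0.5101, -0.2004, 0.2458]
orientation: [-0.042, 0.999, 0.0, -0.001]
contact_force: [-4.7, -0.8, 0.0]
width: 0.319
grip_force: 60.9
```

```bash
python3 - <<'E'
from h import *
f=[]
for i in range(12):
    ctrl.camera('side');s=ctrl.get_state();f.append(s['contact_force'])
print(s['clock'],s['eef_pos'],np.mean(f,0),np.std(f,0),s['grip_force'])
E
```

```text
17.2333 [ 0.5101074  -0.20031717  0.24584352] [-5.23229448 -1.6112309  -0.27437026] [0.540275   0.46520179 0.46565822] 60.91228365898132
```

play_rows([
  [[1, 0, 0.5, 0, 0, 0, 0], [1.4, 0, 0.5, 0, 0, 0, 0], [1.4, 0, 0.5, 0, 0, 0, 0], [1.4, 0, 0.5, 0, 0, 0, 0], [1.4, 0, 0.5, 0, 0, 0, 0], [1.4, 0, 0.5, 0, 0, 0, 0]],
])

```text
clock: 17.73
eef_pos: [0.5098, -0.2004, 0.2458]
orientation: [-0.042, 0.999, 0.0, -0.0]
contact_force: [-4.0, 0.5, 0.3]
width: 0.311
grip_force: 60.9
```

```bash
python3 - <<'E'
from h import *
f=[]
for i in range(12):
    ctrl.camera('side');s=ctrl.get_state();f.append(s['contact_force'])
print(s['clock'],s['eef_pos'],np.mean(f,0),np.std(f,0),s['grip_force'])
E
```

```text
18.3333 [ 0.50983854 -0.20037877  0.24574464] [-3.25061726 -0.40566549 -0.11080938] [0.39753389 0.36168979 0.45101968] 60.87476849555969
```

play_rows([
  [[1, 0, 0, 0, 0, 0, 0], [1.5, 0, 0, 0, 0, 0, 0], [1.5, 0, 0, 0, 0, 0, 0], [1.5, 0, 0, 0, 0, 0, 0], [1.5, 0, 0, 0, 0, 0, 0]],
])

```text
clock: 18.75
eef_pos: [0.5093, -0.2005, 0.2462]
orientation: [-0.042, 0.999, -0.0, 0.001]
contact_force: [1.9, 1.4, 0.8]
width: 0.322
grip_force: 61.0
```

```bash
python3 - <<'E'
from h import *
f=[]
for i in range(12):
    ctrl.camera('side');s=ctrl.get_state();f.append(s['contact_force'])
print(s['clock'],s['eef_pos'],np.mean(f,0),np.std(f,0),s['grip_force'])
E
```

```text
19.35 [ 0.50892116 -0.20072125  0.24599764] [4.16806487 1.53036019 0.15064747] [0.83730492 0.43355684 0.5927661 ] 60.960127115249634
```

play_rows([
  [[-0.7, 0, 0, 0, 0, 0, 0], [-0.7, 0, 0, 0, 0, 0, 0], [-0.7, 0, 0, 0, 0, 0, 0], [-0.7, 0, 0, 0, 0, 0, 0]],
])

```text
clock: 19.68
eef_pos: [0.5091, -0.2007, 0.2458]
orientation: [-0.042, 0.999, -0.0, 0.0]
contact_force: [3.4, 0.8, -0.1]
width: 0.316
grip_force: 61.0
```

```bash
python3 - <<'E'
from h import *
f=[]
for i in range(12):
    ctrl.camera('side');s=ctrl.get_state();f.append(s['contact_force'])
print(s['clock'],s['eef_pos'],np.mean(f,0),np.std(f,0),s['grip_force'])
E
```

```text
20.2833 [ 0.50907415 -0.20064475  0.24579484] [ 3.64181148 -0.04907529  0.2540451 ] [0.57065718 0.45200308 0.32001235] 60.952749252319336
```

play_rows([
  [[-0.5, 0, 0, 0, 0, 0, 0], [-0.5, 0, 0, 0, 0, 0, 0], [-0.5, 0, 0, 0, 0, 0, 0], [-0.5, 0, 0, 0, 0, 0, 0]],
])

```text
clock: 20.62
eef_pos: [0.5093, -0.2006, 0.2456]
orientation: [-0.042, 0.999, -0.0, -0.0]
contact_force: [1.8, -0.6, 0.5]
width: 0.321
grip_force: 60.9
```

```bash
python3 - <<'E'
from h import *
f=[]
for i in range(12):
    ctrl.camera('side');s=ctrl.get_state();f.append(s['contact_force'])
print(s['clock'],s['eef_pos'],np.mean(f,0),np.std(f,0),s['grip_force'])
E
```

```text
21.2167 [ 0.50933043 -0.20051737  0.24568383] [ 1.34715639 -1.46138182  0.00206858] [0.79817719 0.64202276 0.71905183] 60.93321204185486
```

Vertical force is zero and the sideways force is small, so I'll let go slowly without moving the hand.

play_rows([
  [[-0.2, 0, 0, 0, 0, 0, 0], [-0.2, 0, 0, 0, 0, 0, 0], [-0.2, 0, 0, 0, 0, 0, 0.35], [-0.2, 0, 0, 0, 0, 0, 0.4], [-0.2, 0, 0, 0, 0, 0, 0.5], [-0.2, 0, 0, 0, 0, 0, 0.6], [-0.2, 0, 0, 0, 0, 0, 0.7], [-0.2, 0, 0, 0, 0, 0, 0.8], [-0.2, 0, 0, 0, 0, 0, 0.8], [-0.2, 0, 0, 0, 0, 0, 0.8], [-0.2, 0, 0, 0, 0, 0, 0.8]],
])

```text
clock: 22.13
eef_pos: [0.5097, -0.2004, 0.2458]
orientation: [-0.042, 0.999, 0.0, 0.0]
contact_force: [-0.1, 0.3, 1.3]
width: 0.799
grip_force: 0.0
```

```bash
python3 - <<'E'
from h import *
f=[]
for i in range(2):
    save('side','side9.png');s=ctrl.get_state();f.append(s['contact_force'])
save('wrist','wrist9.png');print(s['clock'],s['eef_pos'],np.mean(f,0),s['width'])
a=cv2.imread('pics/side9.png');b=cv2.imread('pics/wrist9.png')
cv2.imwrite('pics/c9.png',np.hstack([cv2.resize(a[165:265,270:370],(400,400),interpolation=2),cv2.resize(b[150:350,180:380],(400,400),interpolation=2)]))
m=ctrl.mark_of('square_grip','wrist')[:1];M=R.from_quat(s['orientation']).as_matrix()
for k in m:print(np.round(M.T@(atz('wrist',k['position'],s['eef_pos'][2])-s['eef_pos'])*1e3,1))
E
```

```text
22.2333 [ 0.50977546 -0.20045619  0.24578683] [-0.43813502  0.23134101 -0.23148927] 0.7992880486196536
[ 1.9 -0.4 -0. ]
```

View pics/c9.png

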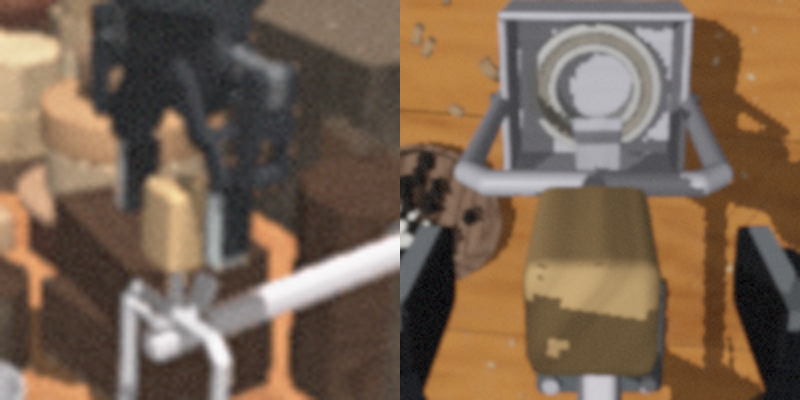

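The basket hangs in the saddle, and the grip is upright, centred and clear of both fingers. I'll withdraw straight up.

play_rows([
  [[0, 0, -4, 0, 0, 0, 0.8], [0, 0, -12, 0, 0, 0, 0.8], [0, 0, -24, 0, 0, 0, 0.8], [0, 0, -38, 0, 0, 0, 0.8], [0, 0, -54, 0, 0, 0, 0.8], [0, 0, -72, 0, 0, 0, 0.8], [0, 0, -90, 0, 0, 0, 0.8], [0, 0, -105, 0, 0, 0, 0.8], [0, 0, -115, 0, 0, 0, 0.8], [0, 0, -120, 0, 0, 0, 0.8], [0, 0, -120, 0, 0, 0, 0.8], [0, 0, -120, 0, 0, 0, 0.8], [0, 0, -120, 0, 0, 0, 0.8], [0, 0, -120, 0, 0, 0, 0.8]],
])

```text
clock: 23.5
eef_pos: [0.5094, -0.2003, 0.3649]
orientation: [-0.042, 0.999, 0.0, -0.001]
contact_force: [-0.0, 0.4, 0.0]
width: 0.797
grip_force: 0.0
```

```bash
python3 - <<'E'
from h import *
a=save('side','sideA.png').astype(int)
pa=ctrl.mark_of('square_grip','side')[:1],ctrl.mark_of('square_bar','side')[:1],ctrl.mark_of('saddle','side')[:1]
for i in range(6): ctrl.camera('top')
b=save('side','sideB.png').astype(int)
pb=ctrl.mark_of('square_grip','side')[:1],ctrl.mark_of('square_bar','side')[:1],ctrl.mark_of('saddle','side')[:1]
for p in (pa,pb): print([np.round(k[0]['position'],1).tolist() for k in p if k])
d=np.abs(a-b).max(2)[165:300,270:400];print('change',(d>40).sum(),d.mean());print(ctrl.get_state()['clock'],ctrl.get_state()['contact_force'])
E
```

```text
[[314.4, 218.9], [313.6, 245.8], [312.3, 242.5]]
[[316.5, 220.4], [314.8, 244.1], [311.1, 244.6]]
change 1 3.8184045584045583
24.2 [0.30367732 0.21149567 0.21054974]
```

View pics/sideB.png

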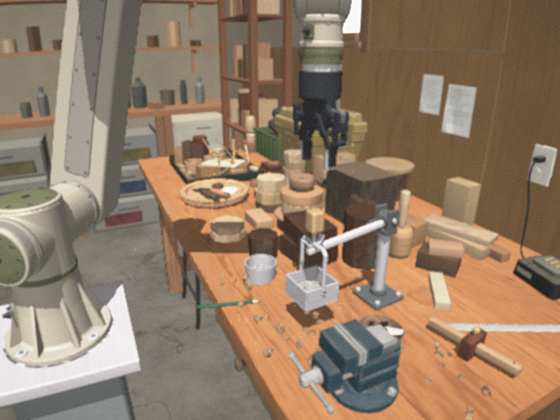

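The basket hangs still from the saddle at (313,247). The round pan has not moved from (260,269), and the gripper is clear at (318,140).

```bash
python3 -c "
from workcell import ctrl
print(ctrl.hand_in())"
```

```text
the job is handed in; nothing more can be done
None
```

The basket hangs by its cross bar in the saddle of the settled spring arm, released only once the arm carried its weight; the round pan was left where it stood, and the job is handed in at about 24 s.

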